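Open the label printer by its hidden catch

TASK

The label printer has run out of labels and must be opened for the fresh roll. With the fingertips, feel along the smooth inset strip in its flat front deck for the flush catch plate, press the plate down until the cover springs up by itself, then push the half-raised cover over backwards until it lies fully open against its stop, and draw back. This needs only touching and pushing: do not lean hard on the printer, do not lift, tip or shove it, and leave the label roll and the filled cookie box standing where they are.

Things in the scene. Friction and masses are not known exactly. Their poses are not given: they have to be found in the camera images.
- printer: white plastic label printer on rubber feet, loose, about 2 kg, 190 (x) x 250 (y) x 100 (z) mm. Origin: centre of its underside; front (label mouth) at -x. Its top is flush at 100 mm height: flat front deck from x = -95 to -44 mm, then the cover from x = -42 to +82 mm between side walls 14 mm thick. The cover's hinge axis runs along y at x = +76, z = 95 mm.
- strip_mid (a point): middle of the face of the rigid grey strip inset in the front deck, 40 mm (x) by 112 mm (y), level, axes as the printer's. In it, centred anywhere from -33 to +33 mm of this point along y, sits the grey catch plate, 38 (x) x 39 (y) mm, its face 1.5 mm below the strip's; find it by eye or touch. A fingertip partly on the strip beside it is held up by the strip.
- catch (a joint): how far the catch plate is pressed down, m: 0 untouched, 0.006 fully down. A spring returns it: it gives from about 1.7 N and is fully down at 5 N. The bolt lets the cover go at about 0.004.
- cover (a joint): opening of the cover about its rear hinge, rad: 0 shut and caught; about 1.2 where its spring leaves it once released (it rises in 1 to 2 s); 1.57 upright; 1.9 fully open at the stop. Past upright it falls to the stop by its own weight and stays; short of that it sinks back to 1.2. The cover is 218 mm wide (y), 6 mm thick, 0.13 kg.
- cover_edge (a point): middle of the cover's free front edge, 118 mm from the hinge axis, moving with it: 97 mm above the table when shut, about 206 mm and 41 mm in front of the hinge when sprung up, 213 mm when upright. On the underside at this edge a keeper rail, 4 mm thick and 160 mm wide, stands out 17 mm; raised, it is what a finger pushing from the front meets.
- label_roll: fresh roll of labels standing by, 79 mm across, 36 mm high, lying flat beside the printer's left (+y) side; origin at the centre of its underside. Not to be moved.
- cookie_box: filled clear cookie box, 74 x 74 x 129 mm, upright beside the printer's right (-y) side; origin at the centre of its underside. Not to be moved.

How it is judged (in metres and radians):
On the way, in this order (a step that is already met when the one before it is completed fails the run):
1. the catch plate is pressed down with the fingers (value of joint catch above 0.003 m and contact force between the fingers and anything else above 1 N), for 0.05 s.
2. the cover has sprung up (value of joint cover above 0.9 rad), for 0.1 s.
At the end, for the whole second after the job is handed in: the cover lies open at its stop (over 1.8 rad) and at rest, the catch plate has come back up (within 1.5 mm), the printer stands level within 25 mm of where it was, and the label roll and the cookie box are within 15 mm of where they were (value of joint cover above 1.8 rad and velocity of joint cover below 0.1 rad/s and value of joint catch below 0.0015 m and distance of printer from where it was at the start of the episode below 0.025 m and angle between printer's own z axis and vertical below 0.05 rad and linear speed of printer below 0.02 m/s and distance of each of label_roll, cookie_box from where it was at the start of the episode below 0.015 m); the robot touches nothing.
It fails at once if the printer is lifted, tipped or shoved more than 25 mm (height (world z) of printer above 0.01 m or angle between printer's own z axis and vertical above 0.1 rad or distance of printer from where it was at the start of the episode above 0.025 m).
It fails at once if the robot leans on the printer with more than 45 N (contact force between the fingers and printer above 45 N).
It fails at once if the label roll is lifted or moved more than 15 mm (distance of label_roll from where it was at the start of the episode above 0.015 m).
It fails at once if the cookie box is knocked over or moved more than 15 mm (distance of cookie_box from where it was at the start of the episode above 0.015 m or angle between cookie_box's own z axis and vertical above 0.2 rad).
It also fails if it takes over 51 s, if anything falls off the work surface, if the arm or the gripper's body presses on something with over 40 N, if the wrist force passes 120 N, or if a joint passes its speed limit or range.

ROBOT

A 6-joint arm with a two-finger parallel gripper is mounted at the origin on a cart in front of the work surface, level with it; the furniture and walls round the work are solid. World frame = base frame: x ahead of the robot, y to its left, z up, the work surface at z = 0. Lengths are in mm, angles in rad, forces in N, time in s.
With the tool pointing down it reaches from about 225 to 725 mm from the base axis. Payload 3.1 kg.
Tool frame: the origin (TCP) lies on the centre line of the jaws, within the pads' length; the fingertips stand 14 mm ahead of it and the grasp point (between the pads) lies 5 mm behind it; z points along the fingers, x is the direction in which the jaws open and shut, and the axes are right-handed (so a half turn about z gives the same grasp; the last joint's range is limited). The gripper opens to 85 mm and grips with 20 to 120 N. Pads are 22 mm wide; open, the fingers measure 114 mm over their backs; the gripper's body (76 mm by 85 mm) begins 54 mm behind the grasp point. The pads swing forward as they close: fully open they stand 13 mm farther back than shut.
Start: joints at [-1.234, 0.048, 0.099, 1.622, 0, 1.443], TCP at [235.313, -469.303, 245.312] pointing down, gripper open.
Joint ranges: [-2.91, 2.91], [-0.99, 1.94], [-1.21, 1.42], [-2.12, 2.29], [-1.49, 1.47], [-3.14, 3.14]. Speed limits (rad/s): [2.79, 2.79, 3.14, 3.14, 3.14, 3.14].

INTERFACE

Orientations are given as a rotation vector (axis times angle).
In Python, from bench import ctrl gives the robot as it stands.
- The arm moves only by the tool drive_tool, never from a script. Its argument "commands" is a list of rows, each an object of numbers: "tx", "ty", "tz": the shift along the tool's x, y, z in mm; "roll": the turn about the tool's z in degrees; "fingers": the closure, from -1 (fully open) to 1 (shut), so that 0 is half open. In form: [{"tx": .., "ty": .., "tz": .., "roll": .., "fingers": ..}, ...]. A call has exactly 10 rows; each row shifts and turns the commanded pose from where the row before left it, along the tool's axes as they then stand; what a row does not reach is not made up. A row lasts 1/8 s, in which the tool goes at most 62.5 mm and 10.7 degrees, less where a joint would pass 70% of its speed; a pose out of reach is approached as far as the arm can. A call with a gripper value outside its range is refused whole. The fingers move at their own pace and stop on an object; "newtons" is the grip in N (left out, the last holds). Time passes only in rows, so rows that do not move let the fingers close, or fill a call up. It gives the time, the measured TCP pose, the force and the opening at its end, in the units of the state.
- ctrl.observe(): the state, without advancing time (a new reading comes with each control period).
- ctrl.camera(name): name is "scene" or "top" or "wrist"; returns the picture (420x560x3 uint8, red, green, blue); there is no depth.
- ctrl.get_calibration(name): a dict with "fx", "fy", "cx", "cy" (pixels), "rvec" (rotation vector, rad) and "tvec" (3), from world to camera coordinates, as OpenCV has them. Camera axes: x right, y down, z forward; pixel columns grow to the right and rows downward; lengths in mm; the calibration is good to about 2 mm. A picture is of the moment at which its call begins: read the wrist's pose just before it. get_calibration takes no time and is no camera call; for the wrist camera it gives the pose at the moment of the call.
- ctrl.close_job(): hands the job in, once; it reports no verdict.
The state is a dict: "time_s": time; "qpos": joint angles; "dq": joint speeds; "tau": joint torques, N m; "position": TCP position; "eef_rot": TCP orientation; "wrist_force": force on the tool from outside, world axes, zero at the start; "torque": the same for the moment, N m; "grip_width": opening from 0.0 (shut) to 1.0 (fully open).
Only numpy, scipy, OpenCV 4.12 (cv2) and the standard library are available. Lean on these libraries where they do the work, as an engineer would, in place of code of your own. Each camera call takes 0.05 s, during which the arm holds its last target. There are 200 camera calls.

## Working session

There is one attempt and no reset: what is moved stays moved. The work goes in short steps, Python scripts to look and compute and a tool call to move; the robot and the scene stay as the last step left them, time stands still between calls to the robot, and variables do not carry over. Pictures are saved under pics/ and viewed, about 8 in all and at most 12, crops included, and the job is handed in when it is done.

Besides the shell and the picture viewer there is one more tool, called after "Call:" in YAML: its name, and indented under it one key for each argument. drive_tool: Moves the arm, as the interface text tells. Its arguments: {"type":"object","properties":{"commands":{"type":"array","items":{"type":"object","properties":{"tx":{"type":"number"},"ty":{"type":"number"},"tz":{"type":"number"},"roll":{"type":"number"},"fingers":{"type":"number"}}}},"newtons":{"type":"number"}},"required":["commands"]}

```bash
ls; mkdir -p pics
python3 - <<'E'
from bench import ctrl
import cv2
for n in("scene","top"):
    cv2.imwrite(f"pics/{n}0.png",ctrl.camera(n)[:,:,::-1]); print(n,ctrl.get_calibration(n))
s=ctrl.observe();print(s)
E
```

```text
pics
scene {'fx': 425.62928603649664, 'fy': 425.62928603649664, 'cx': 278.30889995203444, 'cy': 210.99492623861835, 'rvec': array([ 0.87029458, -2.35368933,  1.250169  ]), 'tvec': array([454.60385121, 258.10685242, 755.89146509])}
top {'fx': 405.47156708304925, 'fy': 405.47156708304925, 'cx': 278.5530569609746, 'cy': 209.40934498067867, 'rvec': array([ 2.16156413, -2.12304123,  0.19562191]), 'tvec': array([ 51.1822489 , 534.79130784, 831.0709387 ])}
{'time_s': 0.1, 'qpos': array([-1.23380098e+00,  4.86952301e-02,  9.77224974e-02,  1.62202205e+00,
        1.54169404e-05,  1.44300186e+00]), 'dq': array([ 0.00098543, -0.00198609,  0.00190873,  0.00181933,  0.00116873,
        0.00084815]), 'tau': array([ 1.61555956e-03, -3.39852262e+01,  3.20936072e+01,  1.58772280e-02,
       -1.56684960e-04,  5.56174243e-06]), 'position': array([ 235.13853263, -468.79339765,  244.20850996]), 'eef_rot': array([-2.67215248e+00,  1.64937285e+00,  2.66705385e-03]), 'wrist_force': array([ 0.04079499, -0.42242423, -0.75535684]), 'torque': array([ 0.02199707, -0.00428518,  0.06202002]), 'grip_width': 1.0014641485850229}
```

View pics/top0.png

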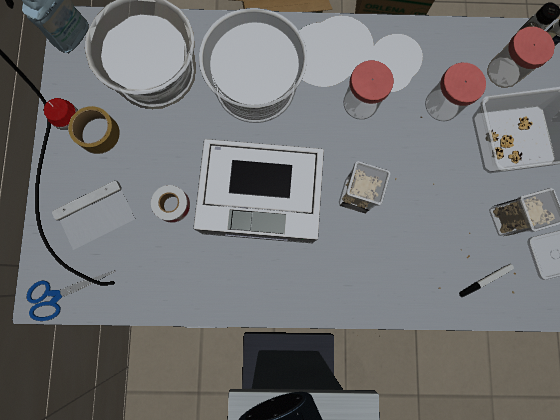

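View pics/scene0.png

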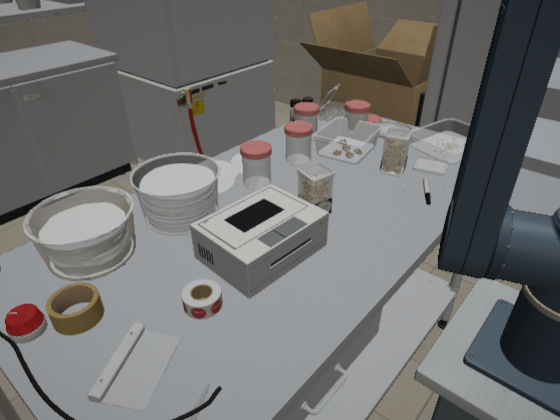

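The top view shows the printer at about (260,190) and the grey strip at about (230–284, 210–234), which has lines in it. I'll enlarge the strip and measure the printer corners.

```bash
cat > h.py <<'E'
import numpy as np,cv2
from bench import ctrl
def ray(n,uv,z):
    c=ctrl.get_calibration(n);R=cv2.Rodrigues(c["rvec"])[0];o=-R.T@c["tvec"]
    d=R.T@np.array([(uv[0]-c["cx"])/c["fx"],(uv[1]-c["cy"])/c["fy"],1]);return o+d*(z-o[2])/d[2]
def proj(n,p):
    c=ctrl.get_calibration(n);K=np.array([[c["fx"],0,c["cx"]],[0,c["fy"],c["cy"]],[0,0,1]])
    return cv2.projectPoints(np.array([p],float),c["rvec"],c["tvec"],K,None)[0].ravel()
E
python3 - <<'E'
from h import *
im=cv2.imread("pics/top0.png")
c=cv2.resize(im[130:250,185:335],None,fx=5,fy=5,interpolation=cv2.INTER_CUBIC)
cv2.imwrite("pics/crop1.png",c)
g=cv2.cvtColor(im,cv2.COLOR_BGR2GRAY)
print(g[222,222:296]); print(g[216,222:296]);print(g[200:245,262])
E
```

```text
[177 177 178 178 179 181 126 115 121   9 129 116 116 115 116 116 117 116
 116 117 117 116 118 120 119 119 120 121 128  96 119 120 119 119 119 120
 118 120 120 120 121 121 121 121 121 121 122 122 122 121 121 123 122 123
 123 124 123 122 122 122 123 123 120 144 179 179 177 178 177 177 178 177
 178 177]
[177 177 178 178 178 180 159 114 118  81  57 114 116 114 114 114 114 115
 115 116 116 117 117 116 117 116 116 118 118 111 134 119 119 118 120 118
 118 119 119 119 119 121 119 120 120 120 120 121 121 120 121 121 121 121
 121 121 122 122 122 121 123 122 121 120 180 179 178 177 177 177 178 177
 178 178]
[177 177 178 178 178 178 178 177 145 126 182 178  58 120 120 118 119 120
 119 118 120 121 121 120 121 121 121 122 122 122 121  94 172 183 168  23
  46  66 106 114 135 135 134 132 135]
```

View pics/crop1.png

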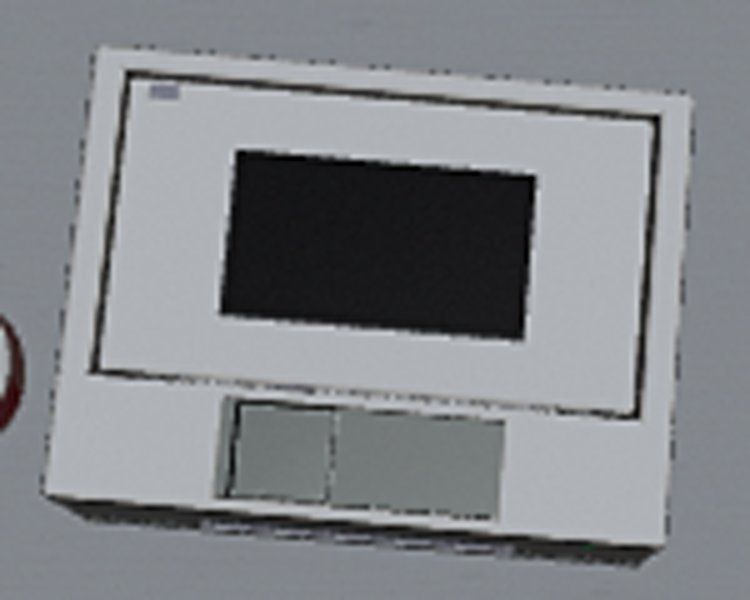

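The catch plate shows clearly at the left (+y) end of the strip: crop columns 233–333, centre about (241.6, 220.4) in the full picture. Next come the world positions.

Run:
```python
from h import *
f=lambda x,y:(185+x/5-.4,130+y/5-.4)
T={k:ray("top",f(*v),100)for k,v in dict(BL=(98,47),BR=(692,95),FR=(664,546),FL=(45,494),sTL=(221,397),sTR=(506,421),sBR=(498,518),sBL=(214,496)).items()}
P={k:ray("top",f(*v),98.5)for k,v in dict(a=(237,404),b=(336,411),c=(329,503),d=(230,496)).items()}
for k,v in {**T,**P}.items():print(k,v.round(1))
d=lambda a,b:np.linalg.norm(T[a]-T[b]).round(1)
print("w",d('BL','BR'),d('FL','FR'),"depth",d('BL','FL'),d('BR','FR'),"strip",d('sTL','sTR'),d('sTL','sBL'))
e=(T['FL']-T['FR'])+(T['BL']-T['BR']);yaw=np.arctan2(-e[0],e[1])
ex=np.array([np.cos(yaw),np.sin(yaw)]);ey=np.array([-ex[1],ex[0]])
C=sum(T[k] for k in('BL','BR','FL','FR'))[:2]/4;S=sum(T[k] for k in T if k[0]=='s')[:2]/4;Q=sum(P.values())[:2]/4
print("yaw",np.degrees(yaw),"C",C,"strip loc",ex@(S-C),ey@(S-C),"plate",Q,"plate-strip",ex@(Q-S),ey@(Q-S))
H=C+76*ex;print("hinge",H,"edge sprung",H-41*ex)
s=ctrl.observe();R=cv2.Rodrigues(s["eef_rot"])[0];print(R.round(3),s["position"])
ang=np.degrees(np.arctan2(R[1,0],R[0,0]));print("toolx ang",ang,"roll needed",-(90+np.degrees(yaw)-ang))
print("check scene plate px",proj("scene",[*Q,98.5]))
```

```text
BL [669.2 218.1 100. ]
BR [654.  -28.4 100. ]
FR [466.4 -16.9 100. ]
FL [482.7 230.4 100. ]
sTL [523.3 161.8 100. ]
sTR [515.7  46.9 100. ]
sBR [476.4  49.6 100. ]
sBL [483.1 163.1 100. ]
a [520.8 155.4  98.5]
b [518.7 115.5  98.5]
c [481.4 117.3  98.5]
d [483.4 156.9  98.5]
w 246.9 247.9 depth 186.9 188.0 strip 115.2 40.2
yaw -3.6460127395511193 C [568.08569699 100.78678583] strip loc -68.60043327390233 0.20683626237747568 plate [501.07362086 136.28577731] plate-strip -0.5334606047816624 30.95887342547067
hinge [643.93187156  95.95379472] edge sprung [603.01485633  98.56106624]
[[ 0.448 -0.894 -0.001]
 [-0.894 -0.448  0.002]
 [-0.002 -0.    -1.   ]] [ 235.13853263 -468.79339765  244.20850996]
toolx ang -63.36948783220983 roll needed -149.7234750926587
check scene plate px [271.43187164 237.15739795]
```

Call:
drive_tool:
  commands:
    - {"tx": -20,"ty": -23,"fingers": 1}
    - {"tx": -36,"ty": -42,"fingers": 1}
    - {"tx": -36,"ty": -42,"fingers": 1}
    - {"tx": -36,"ty": -42,"fingers": 1}
    - {"tx": -36,"ty": -42,"fingers": 1}
    - {"tx": -36,"ty": -42,"fingers": 1}
    - {"tx": -36,"ty": -42,"fingers": 1}
    - {"tx": -36,"ty": -42,"fingers": 1}
    - {"tx": -36,"ty": -42,"fingers": 1}
    - {"tx": -20,"ty": -25,"fingers": 1}
  newtons: 20

```text
schema error: expected keys tx, ty, tz, roll, fingers
```

Call:
drive_tool:
  commands:
    - {"roll": -10,"fingers": 1}
    - {"roll": -10,"fingers": 1}
    - {"roll": -10,"fingers": 1}
    - {"roll": -10,"fingers": 1}
    - {"roll": -10,"fingers": 1}
    - {"roll": -10,"fingers": 1}
    - {"roll": -10,"fingers": 1}
    - {"roll": -10,"fingers": 1}
    - {"roll": -10,"fingers": 1}
    - {"roll": -10,"fingers": 1}

```text
schema error: expected keys tx, ty, tz, roll, fingers
```

Call:
drive_tool:
  commands:
    - {"roll": -10,"fingers": 1}
    - {"roll": -10,"fingers": 1}
    - {"roll": -10,"fingers": 1}
    - {"roll": -10,"fingers": 1}
    - {"roll": -9.7,"fingers": 1}
    - {"fingers": 1}
    - {"fingers": 1}
    - {"fingers": 1}
    - {"fingers": 1}
    - {"fingers": 1}

```text
schema error: expected keys tx, ty, tz, roll, fingers
```

```bash
cat > t.py <<'E'
from h import *
import sys
def go(tgt):
    s=ctrl.observe();R=cv2.Rodrigues(s["eef_rot"])[0]
    print("t",s["time_s"],"p",s["position"].round(1),"F",s["wrist_force"].round(2),"grip",round(s["grip_width"],3))
    print("toolx ang",np.degrees(np.arctan2(R[1,0],R[0,0])).round(2),"tilt",R[:,2].round(3),"shift",(R.T@(np.array(tgt)-s["position"])).round(1))
go([float(a) for a in sys.argv[1:4]])
E
python3 t.py 498 136 150
```

```text
t 0.1 p [ 235.1 -468.8  244.2] F [ 0.04 -0.42 -0.76] grip 1.001
toolx ang -63.37 tilt [-0.001  0.002 -1.   ] shift [-422.6 -506.    95.3]
```

All five keys are required in every row, so I'll resend with them filled in.

Call:
drive_tool:
  commands:
    - {"tx": -20,"ty": -23,"tz": 0,"roll": 0,"fingers": 1}
    - {"tx": -36,"ty": -42,"tz": 0,"roll": 0,"fingers": 1}
    - {"tx": -36,"ty": -42,"tz": 0,"roll": 0,"fingers": 1}
    - {"tx": -36,"ty": -42,"tz": 0,"roll": 0,"fingers": 1}
    - {"tx": -36,"ty": -42,"tz": 0,"roll": 0,"fingers": 1}
    - {"tx": -36,"ty": -42,"tz": 0,"roll": 0,"fingers": 1}
    - {"tx": -36,"ty": -42,"tz": 0,"roll": 0,"fingers": 1}
    - {"tx": -36,"ty": -42,"tz": 0,"roll": 0,"fingers": 1}
    - {"tx": -36,"ty": -42,"tz": 0,"roll": 0,"fingers": 1}
    - {"tx": -20,"ty": -25,"tz": 0,"roll": 0,"fingers": 1}
  newtons: 20

```text
time_s: 1.35
position: [431.7, -1.5, 244.8]
eef_rot: [-2.676, 1.646, 0.001]
wrist_force: [0.7, -0.3, 0.2]
grip_width: 0.001
```

Call:
drive_tool:
  commands:
    - {"tx": 0,"ty": 0,"tz": 0,"roll": -10,"fingers": 1}
    - {"tx": 0,"ty": 0,"tz": 0,"roll": -10,"fingers": 1}
    - {"tx": 0,"ty": 0,"tz": 0,"roll": -10,"fingers": 1}
    - {"tx": 0,"ty": 0,"tz": 0,"roll": -10,"fingers": 1}
    - {"tx": 0,"ty": 0,"tz": 0,"roll": -10,"fingers": 1}
    - {"tx": 0,"ty": 0,"tz": 0,"roll": -10,"fingers": 1}
    - {"tx": 0,"ty": 0,"tz": 0,"roll": -10,"fingers": 1}
    - {"tx": 0,"ty": 0,"tz": 0,"roll": -10,"fingers": 1}
    - {"tx": 0,"ty": 0,"tz": 0,"roll": -10,"fingers": 1}
    - {"tx": 0,"ty": 0,"tz": 0,"roll": -10,"fingers": 1}

```text
time_s: 2.6
position: [431.2, -3.9, 244.7]
eef_rot: [-2.979, -0.996, 0.002]
wrist_force: [0.2, 0.6, -0.9]
grip_width: 0.001
```

Call:
drive_tool:
  commands:
    - {"tx": 0,"ty": 0,"tz": 0,"roll": -10,"fingers": 1}
    - {"tx": 0,"ty": 0,"tz": 0,"roll": -10,"fingers": 1}
    - {"tx": 0,"ty": 0,"tz": 0,"roll": -10,"fingers": 1}
    - {"tx": 0,"ty": 0,"tz": 0,"roll": -10,"fingers": 1}
    - {"tx": 0,"ty": 0,"tz": 0,"roll": -9.7,"fingers": 1}
    - {"tx": 0,"ty": 0,"tz": 0,"roll": 0,"fingers": 1}
    - {"tx": 0,"ty": 0,"tz": 0,"roll": 0,"fingers": 1}
    - {"tx": 0,"ty": 0,"tz": 0,"roll": 0,"fingers": 1}
    - {"tx": 0,"ty": 0,"tz": 0,"roll": 0,"fingers": 1}
    - {"tx": 0,"ty": 0,"tz": 0,"roll": 0,"fingers": 1}

```text
time_s: 3.85
position: [431.5, -4.0, 245.3]
eef_rot: [-2.292, -2.149, 0.0]
wrist_force: [0.0, -0.3, -0.1]
grip_width: -0.002
```

```bash
python3 t.py 498 136 130
```

```text
t 3.85 p [431.5  -4.  245.3] F [ 0.01 -0.34 -0.07] grip -0.002
toolx ang 86.31 tilt [-0. -0. -1.] shift [144.   57.3 115.3]
```

Call:
drive_tool:
  commands:
    - {"tx": 20,"ty": 8,"tz": 0,"roll": 0,"fingers": 1}
    - {"tx": 32,"ty": 13,"tz": 0,"roll": 0,"fingers": 1}
    - {"tx": 40,"ty": 16,"tz": 5,"roll": 0,"fingers": 1}
    - {"tx": 32,"ty": 13,"tz": 20,"roll": 0,"fingers": 1}
    - {"tx": 20,"ty": 7.3,"tz": 30,"roll": 0,"fingers": 1}
    - {"tx": 0,"ty": 0,"tz": 30,"roll": 0,"fingers": 1}
    - {"tx": 0,"ty": 0,"tz": 20,"roll": 0,"fingers": 1}
    - {"tx": 0,"ty": 0,"tz": 10,"roll": 0,"fingers": 1}
    - {"tx": 0,"ty": 0,"tz": 0,"roll": 0,"fingers": 1}
    - {"tx": 0,"ty": 0,"tz": 0,"roll": 0,"fingers": 1}

```text
time_s: 5.1
position: [498.7, 136.0, 131.5]
eef_rot: [2.291, 2.148, 0.003]
wrist_force: [0.8, -1.1, 0.5]
grip_width: 0.002
```

```bash
python3 t.py 498 136 112
python3 - <<'E'
from h import *
a=ctrl.camera("scene")[:,:,::-1];b=ctrl.camera("top")[:,:,::-1]
cv2.imwrite("pics/p2.png",np.hstack([cv2.resize(a[130:310,170:370],(400,360),interpolation=2),cv2.resize(b[120:280,180:340],(400,400),interpolation=2)[:360]]))
E
```

```text
t 5.1 p [498.7 136.  131.5] F [ 0.78 -1.13  0.51] grip 0.002
toolx ang 86.31 tilt [ 0.002  0.    -1.   ] shift [-0.1 -0.7 19.5]
```

View pics/p2.png

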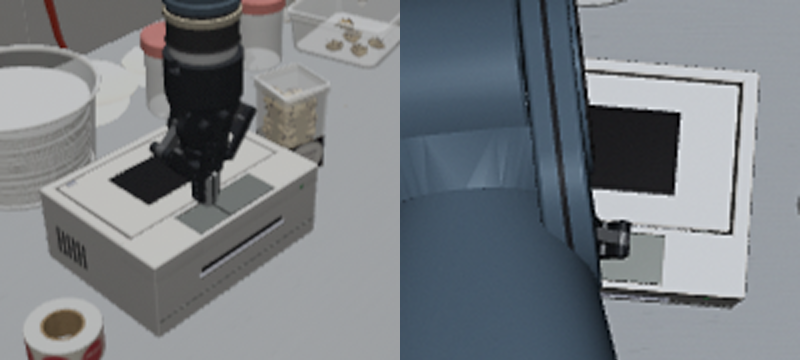

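The fingers stand above the plate, with the tip at scene crop (208,195) about 19 mm up. I'll go down until they just touch.

Call:
drive_tool:
  commands:
    - {"tx": 0,"ty": 0,"tz": 5,"roll": 0,"fingers": 1}
    - {"tx": 0,"ty": 0,"tz": 5,"roll": 0,"fingers": 1}
    - {"tx": 0,"ty": 0,"tz": 3,"roll": 0,"fingers": 1}
    - {"tx": 0,"ty": 0,"tz": 2,"roll": 0,"fingers": 1}
    - {"tx": 0,"ty": 0,"tz": 1,"roll": 0,"fingers": 1}
    - {"tx": 0,"ty": 0,"tz": 1,"roll": 0,"fingers": 1}
    - {"tx": 0,"ty": 0,"tz": 1,"roll": 0,"fingers": 1}
    - {"tx": 0,"ty": 0,"tz": 1,"roll": 0,"fingers": 1}
    - {"tx": 0,"ty": 0,"tz": 0,"roll": 0,"fingers": 1}
    - {"tx": 0,"ty": 0,"tz": 0,"roll": 0,"fingers": 1}

```text
time_s: 6.45
position: [498.1, 136.1, 111.6]
eef_rot: [2.291, 2.149, 0.0]
wrist_force: [-0.4, 1.3, 2.4]
grip_width: 0.007
```

Call:
drive_tool:
  commands:
    - {"tx": 0,"ty": 0,"tz": 0.8,"roll": 0,"fingers": 1}
    - {"tx": 0,"ty": 0,"tz": 0.8,"roll": 0,"fingers": 1}
    - {"tx": 0,"ty": 0,"tz": 0.8,"roll": 0,"fingers": 1}
    - {"tx": 0,"ty": 0,"tz": 0.6,"roll": 0,"fingers": 1}
    - {"tx": 0,"ty": 0,"tz": 0.6,"roll": 0,"fingers": 1}
    - {"tx": 0,"ty": 0,"tz": 0.5,"roll": 0,"fingers": 1}
    - {"tx": 0,"ty": 0,"tz": 0,"roll": 0,"fingers": 1}
    - {"tx": 0,"ty": 0,"tz": 0,"roll": 0,"fingers": 1}
    - {"tx": 0,"ty": 0,"tz": 0,"roll": 0,"fingers": 1}
    - {"tx": 0,"ty": 0,"tz": 0,"roll": 0,"fingers": 1}

```text
time_s: 7.7
position: [498.1, 136.1, 107.3]
eef_rot: [2.291, 2.149, 0.0]
wrist_force: [-1.0, -0.1, 5.1]
grip_width: 0.0
```

```bash
python3 t.py 498 136 106
python3 - <<'E'
from h import *
a=ctrl.camera("scene")[:,:,::-1]
cv2.imwrite("pics/p3.png",cv2.resize(a[110:310,170:370],(600,600),interpolation=2))
E
```

```text
t 7.7 p [498.1 136.1 107.3] F [-1.03 -0.08  5.13] grip 0.0
toolx ang 86.33 tilt [ 0.  0. -1.] shift [-0.1 -0.1  1.3]
```

View pics/p3.png

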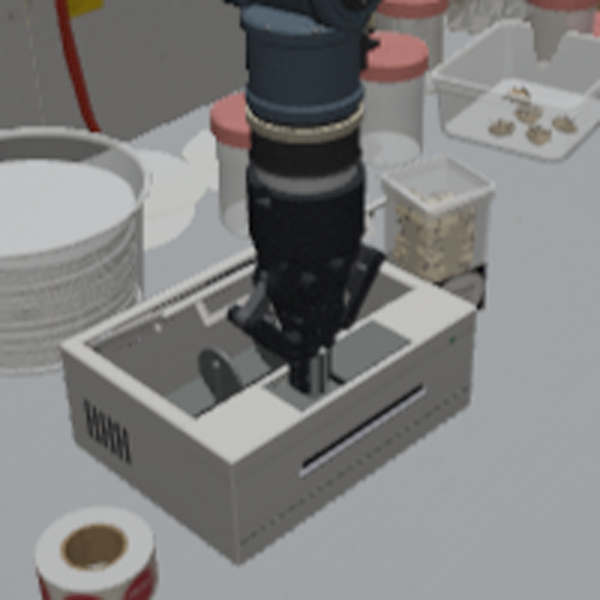

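The cover has left the shut position: the inside shows, and the cover looks nearly edge-on along the hinge line at about (190,290). I'll draw up and back, then look again.

Call:
drive_tool:
  commands:
    - {"tx": 0,"ty": 0,"tz": -4,"roll": 0,"fingers": 1}
    - {"tx": 0,"ty": -2,"tz": -6,"roll": 0,"fingers": 1}
    - {"tx": 0,"ty": -15,"tz": -5,"roll": 0,"fingers": 1}
    - {"tx": 0,"ty": -25,"tz": -5,"roll": 0,"fingers": 1}
    - {"tx": 0,"ty": -25,"tz": -5,"roll": 0,"fingers": 1}
    - {"tx": 0,"ty": -15,"tz": -5,"roll": 0,"fingers": 1}
    - {"tx": 0,"ty": 0,"tz": 0,"roll": 0,"fingers": 1}
    - {"tx": 0,"ty": 0,"tz": 0,"roll": 0,"fingers": 1}
    - {"tx": 0,"ty": 0,"tz": 0,"roll": 0,"fingers": 1}
    - {"tx": 0,"ty": 0,"tz": 0,"roll": 0,"fingers": 1}

```text
time_s: 9.0
position: [416.4, 141.2, 136.9]
eef_rot: [-2.291, -2.149, 0.001]
wrist_force: [-0.6, -1.0, -0.0]
grip_width: 0.002
```

```bash
python3 t.py 560 96 200
python3 - <<'E'
from h import *
a=ctrl.camera("scene")[:,:,::-1];b=ctrl.camera("top")[:,:,::-1]
cv2.imwrite("pics/p4.png",np.hstack([cv2.resize(a[90:310,170:370],(400,440),interpolation=2),cv2.resize(b[100:276,180:340],(400,440),interpolation=2)]))
E=np.array([603,98.6,206]);ey=np.array([np.sin(np.radians(3.65)),np.cos(np.radians(3.65)),0])
for s in(-109,0,109):print(s,proj("scene",E+s*ey).round(),proj("top",E+s*ey).round())
E
```

```text
t 9.0 p [416.4 141.2 136.9] F [-0.57 -0.98 -0.01] grip 0.002
toolx ang 86.32 tilt [-0.001 -0.    -1.   ] shift [-35.9 146.2 -63.1]
-109 [282. 154.] [320. 161.]
0 [247. 170.] [260. 156.]
109 [206. 189.] [199. 151.]
```

View pics/p4.png

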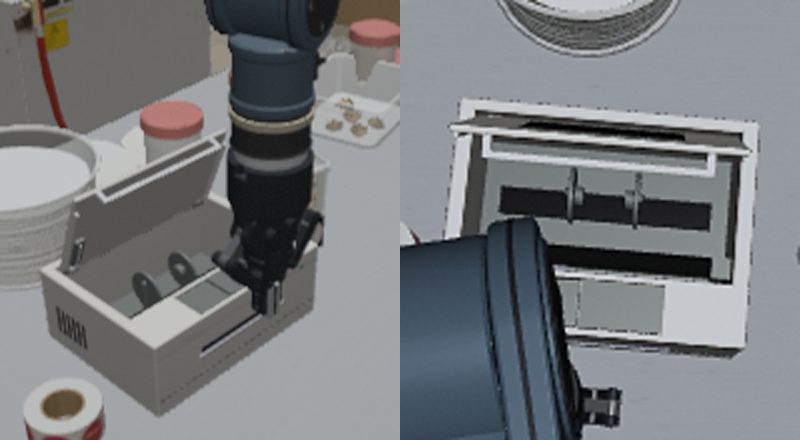

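The cover stands at about 1.2 rad: its edge runs from (72,198) to (224,128) in the scene crop, as predicted. Next I move to in front of the rail.

Call:
drive_tool:
  commands:
    - {"tx": 0,"ty": 0,"tz": -15,"roll": 0,"fingers": 1}
    - {"tx": -6,"ty": 0,"tz": -25,"roll": 0,"fingers": 1}
    - {"tx": -10,"ty": 0,"tz": -23,"roll": 0,"fingers": 1}
    - {"tx": -10,"ty": 15,"tz": 0,"roll": 0,"fingers": 1}
    - {"tx": -10,"ty": 30,"tz": 0,"roll": 0,"fingers": 1}
    - {"tx": 0,"ty": 35,"tz": 0,"roll": 0,"fingers": 1}
    - {"tx": 0,"ty": 30,"tz": 0,"roll": 0,"fingers": 1}
    - {"tx": 0,"ty": 20,"tz": 0,"roll": 0,"fingers": 1}
    - {"tx": 0,"ty": 10,"tz": 0,"roll": 0,"fingers": 1}
    - {"tx": 0,"ty": 0,"tz": 0,"roll": 0,"fingers": 1}

```text
time_s: 10.35
position: [553.7, 96.1, 199.3]
eef_rot: [-2.291, -2.148, 0.002]
wrist_force: [0.6, -0.5, 0.7]
grip_width: 0.001
```

Call:
drive_tool:
  commands:
    - {"tx": 0,"ty": 5,"tz": 0,"roll": 0,"fingers": 1}
    - {"tx": 0,"ty": 6,"tz": 0,"roll": 0,"fingers": 1}
    - {"tx": 0,"ty": 6,"tz": 0,"roll": 0,"fingers": 1}
    - {"tx": 0,"ty": 6,"tz": 0,"roll": 0,"fingers": 1}
    - {"tx": 0,"ty": 6,"tz": 0,"roll": 0,"fingers": 1}
    - {"tx": 0,"ty": 6,"tz": 0,"roll": 0,"fingers": 1}
    - {"tx": 0,"ty": 5,"tz": 0,"roll": 0,"fingers": 1}
    - {"tx": 0,"ty": 5,"tz": 0,"roll": 0,"fingers": 1}
    - {"tx": 0,"ty": 5,"tz": 0,"roll": 0,"fingers": 1}
    - {"tx": 0,"ty": 0,"tz": 0,"roll": 0,"fingers": 1}

```text
time_s: 11.6
position: [603.8, 93.2, 200.1]
eef_rot: [2.292, 2.149, -0.0]
wrist_force: [0.4, -1.3, -0.8]
grip_width: -0.001
```

```bash
python3 t.py 640 94 200
python3 - <<'E'
from h import *
a=ctrl.camera("scene")[:,:,::-1];b=ctrl.camera("top")[:,:,::-1]
cv2.imwrite("pics/p5.png",np.hstack([cv2.resize(a[90:310,170:370],(400,440),interpolation=2),cv2.resize(b[100:276,180:340],(400,440),interpolation=2)]))
E
```

```text
t 11.6 p [603.8  93.2 200.1] F [ 0.4  -1.33 -0.76] grip -0.001
toolx ang 86.32 tilt [ 0. -0. -1.] shift [ 3.2 36.1  0.1]
```

View pics/p5.png

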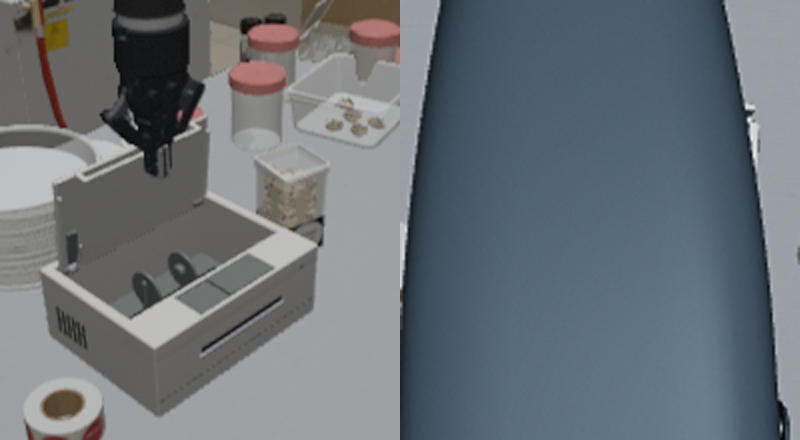

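The cover is now near upright, with its left corner at (58,185) in the scene crop and the fingers on the rail. I push on past upright, then draw back.

Call:
drive_tool:
  commands:
    - {"tx": 0,"ty": 5,"tz": 0,"roll": 0,"fingers": 1}
    - {"tx": 0,"ty": 5,"tz": 0,"roll": 0,"fingers": 1}
    - {"tx": 0,"ty": 5,"tz": 0,"roll": 0,"fingers": 1}
    - {"tx": 0,"ty": 5,"tz": 0,"roll": 0,"fingers": 1}
    - {"tx": 0,"ty": 5,"tz": 0,"roll": 0,"fingers": 1}
    - {"tx": 0,"ty": 5,"tz": 0,"roll": 0,"fingers": 1}
    - {"tx": 0,"ty": 4,"tz": 0,"roll": 0,"fingers": 1}
    - {"tx": 0,"ty": 0,"tz": 0,"roll": 0,"fingers": 1}
    - {"tx": 0,"ty": 0,"tz": 0,"roll": 0,"fingers": 1}
    - {"tx": 0,"ty": 0,"tz": 0,"roll": 0,"fingers": 1}

```text
time_s: 12.95
position: [637.2, 91.1, 200.3]
eef_rot: [2.291, 2.149, 0.0]
wrist_force: [0.2, -0.3, -0.4]
grip_width: 0.003
```

Call:
drive_tool:
  commands:
    - {"tx": 0,"ty": -10,"tz": 0,"roll": 0,"fingers": 1}
    - {"tx": 0,"ty": -25,"tz": 0,"roll": 0,"fingers": 1}
    - {"tx": 0,"ty": -35,"tz": 0,"roll": 0,"fingers": 1}
    - {"tx": 0,"ty": -40,"tz": 0,"roll": 0,"fingers": 1}
    - {"tx": 0,"ty": -40,"tz": 0,"roll": 0,"fingers": 1}
    - {"tx": 0,"ty": -35,"tz": 0,"roll": 0,"fingers": 1}
    - {"tx": 0,"ty": -35,"tz": 0,"roll": 0,"fingers": 1}
    - {"tx": 0,"ty": -20,"tz": 0,"roll": 0,"fingers": 1}
    - {"tx": 0,"ty": -10,"tz": 0,"roll": 0,"fingers": 1}
    - {"tx": 0,"ty": 0,"tz": 0,"roll": 0,"fingers": 1}

```text
time_s: 14.2
position: [387.6, 107.1, 200.4]
eef_rot: [2.291, 2.149, 0.001]
wrist_force: [0.2, -0.2, 0.1]
grip_width: 0.0
```

```bash
python3 t.py 390 94 200
python3 - <<'E'
from h import *
a=ctrl.camera("scene")[:,:,::-1];b=ctrl.camera("top")[:,:,::-1]
cv2.imwrite("pics/p6.png",np.hstack([cv2.resize(a[90:310,170:370],(400,440),interpolation=2),cv2.resize(b[100:276,150:390],(400,440),interpolation=2)]))
H=np.array([643.9,96,95]);y=np.radians(-3.65);ex=np.array([np.cos(y),np.sin(y),0]);ey=np.array([-ex[1],ex[0],0])
for th in(1.2,1.57,1.9):
  for s in(-109,109):
    p=H+s*ey-118*np.cos(th)*ex+np.array([0,0,118*np.sin(th)])
    u=proj("scene",p);print(th,s,((u-[170,90])*2).round())
E
```

```text
t 14.2 p [387.6 107.1 200.4] F [ 0.16 -0.19  0.06] grip 0.0
toolx ang 86.35 tilt [ 0.001  0.    -1.   ] shift [-12.9   3.2   0.4]
1.2 -109 [225. 129.]
1.2 109 [ 73. 200.]
1.57 -109 [199. 111.]
1.57 109 [ 46. 178.]
1.9 -109 [177. 107.]
1.9 109 [ 25. 171.]
```

View pics/p6.png

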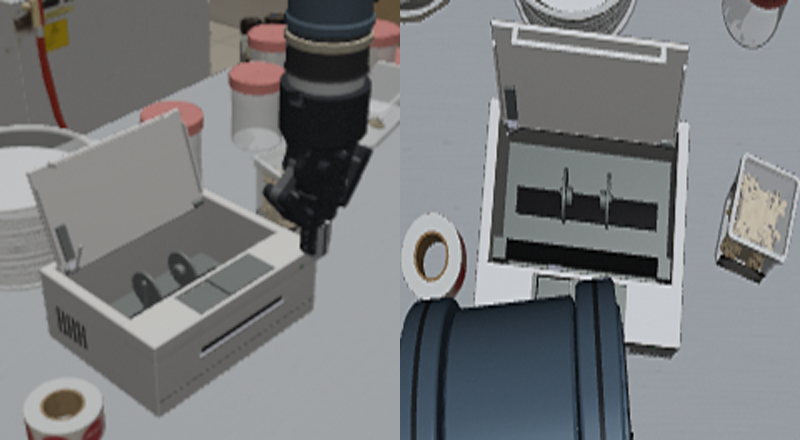

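The cover corners are at about (180,110) and (27,171), which match the 1.9 rad prediction. The fingers are clear of everything. One numeric check that nothing shifted, then I hand in.

Run:
```python
from h import *
t=ctrl.camera("top")[:,:,::-1];t0=cv2.imread("pics/top0.png");s=ctrl.camera("scene")[:,:,::-1];s0=cv2.imread("pics/scene0.png")
G=lambda i:cv2.cvtColor(np.ascontiguousarray(i),cv2.COLOR_BGR2GRAY).astype(np.float32)
for n,a,b,(x0,x1,y0,y1) in(("box top",t0,t,(335,395,155,215)),("roll scene",s0,s,(178,228,275,320)),("printer front-left",s0,s,(190,240,240,290)),("printer FR top",t0,t,(290,330,180,245))):
    print(n,[round(float(v),2) for v in cv2.phaseCorrelate(G(a)[y0:y1,x0:x1],G(b)[y0:y1,x0:x1])[0]],"px")
o=ctrl.observe();print(o["wrist_force"],np.abs(o["dq"]).max())
ctrl.close_job()
```

```text
box top [-0.01, -0.04] px
roll scene [-0.04, 0.52] px
printer front-left [0.2, -0.15] px
printer FR top [-0.75, -0.35] px
[0.85590909 0.89250664 0.68358802] 0.004230971430728281
the job is handed in; nothing more can be done
```

The printer is open: the cover lies back at its stop and I handed the job in at about 14.3 s of the 51 s allowed. No verdict is reported on hand-in, so success rests on my own checks.

- **Catch plate:** I found it by eye at the +y end of the strip, about 31 mm from its middle. I pressed it with closed fingertips, about 4 mm past first touch and 5 N at the wrist, and the cover sprung up to about 1.2 rad.
- **Cover:** I pushed it over through the keeper rail until it fell to the stop, then drew back about 250 mm.

**Last checks:**
- The cover's corners matched the predicted picture positions for 1.9 rad to a few pixels in the enlarged view.
- The cookie box, label roll and printer shifted by less than 1 pixel (about 2 mm in the top view).
- The wrist force was at its noise level (under 1 N per axis).
- **Not measured:** I did not check that the plate came back up. It has been untouched since the release, so I relied on its spring.

Nothing failed or disagreed in the checks. My first three move calls were refused because rows lacked some keys, and nothing moved.

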